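# Shim the leaning drawer unit so that its drawer stays shut

## Task

The small drawer unit leans forward because its front feet are lost, so its drawer rolls open by itself. Push the wooden wedge, thin end first, under the front edge of the unit to the right of the drawer until it jams tight and the unit stands level, then shut the drawer fully so that it stays shut on its own. Leave the wedge in place, and do not disturb the tubs and mug on top of the unit or the things lying around.

Things in the scene. Friction and masses are not known exactly. Their poses are not given: they have to be found in the camera images.
- wedge: Loose wooden wedge, 150 long x 36 wide, 80 g, lying flat on the worktop. Origin: middle of its underside; x points to the thin end, y across its width, z up. The thin end is 2.5 mm thick; the top rises evenly over 105 mm to 23 mm; the last 45 mm at the thick end are a level block, 23 mm high. Driving it under the unit takes about 15 N, up to 30 N to start it.
- wedge_tip (a point): Middle of the lower edge of the wedge's thin end (75 mm along +x from its origin).
- wedge_heel (a point): Centre of the level block at the wedge's thick end, 11.5 mm above its underside, 22.5 mm from its end face (52.5 mm along -x from its origin).
- drawer_unit: Drawer unit: a wooden case (420 wide, 250 deep, 85 high, drawer left, open cubby right) that rocks on two back feet fixed to the worktop. Origin on the worktop under its middle, x to its back, y to its left, z up; does not rock. Front face 125 mm along -x, pivot 60 mm along +x, 17 mm up. Under the case is free space, save steel studs at the front 192 mm either side of the middle.
- front_edge (a point): Point on the lower front edge of the case, in the middle of the cubby half (115 mm to the right of the unit's middle): where the wedge goes under. It rocks with the case, z square to its bottom: about 6 mm over the worktop and tilted 0.058 rad as found, 17 mm when level; at 18 mm (79 mm of wedge under the edge) a stop lets the case rise no farther and the wedge jams.
- drawer (a joint): Opening of the drawer, m: 0 shut, 0.110 fully open. Runs very easily: it rolls open by itself while the case leans forward more than about 0.02 rad.
- drawer_front (a point): Centre of the outer face of the white drawer front (188 wide, 61 high); moves with the drawer, which is shut by pushing along the unit's +x. The face is flat, 6 mm proud of the case when shut, with a flush aluminium edge along its top.
- tub_low: Lower of two clear food tubs with white lids stacked on the right of the unit's top, 136x183x49; origin at the centre of its underside.
- tub_high: Upper of the two stacked tubs, 136x183x49; origin at the centre of its underside.
- cup: White mug with blue stripes standing on the left of the unit's top, 80x115x102; origin at the centre of its underside.
- tape: Roll of brown tape lying to the right, 92 across, 48 high; origin at the centre of its underside.
- scissors_1: Scissors with red handles lying on the worktop, 87x199x9; origin at the centre of its underside.

How it is judged:
On the way:
1. the wedge lies jammed under the front edge and holds the unit level (angle between front_edge's own z axis and vertical below 0.017 rad and contact force between wedge and drawer_unit above 2 N), for 0.2 s.
At the end, for the whole second after the job is handed in: The unit stands level to within 0.017 rad on the wedge, which lies still and flat under its front edge, right of the drawer, thick end sticking out, and carries more than 2 N of its weight; the drawer is shut to within 5 mm (all of step 1 and value of joint drawer below 0.005 m and linear speed of wedge below 0.01 m/s and angle between wedge's own z axis and vertical below 0.1 rad and x of wedge_tip in the frame of drawer_unit above -0.115 m and x of wedge_heel in the frame of drawer_unit below -0.12 m and y of wedge in the frame of drawer_unit below 0.005 m); the robot touches nothing.
It fails at once if a tub or the mug on the unit is shifted by more than 30 mm or tipped (distance of any of tub_low, tub_high, cup from where it was at the start of the episode above 0.03 m or angle between any of tub_low, tub_high, cup's own z axis and vertical above 0.3 rad).
It fails at once if the tape or the scissors are shifted by more than 30 mm (distance of any of tape, scissors_1 from where it was at the start of the episode above 0.03 m).
It also fails if it takes over 58 s, if anything falls off the work surface, if the arm or the gripper's body presses on something with over 40 N, if the wrist force passes 120 N, or if a joint passes its speed limit or range.

## Robot

A 7-joint arm with a two-finger parallel gripper is mounted at the origin on a cart in front of the work surface, level with it; the furniture and walls round the work are solid. World frame = base frame: x ahead of the robot, y to its left, z up, the work surface at z = 0. Lengths are in m, angles in rad, forces in N, time in s.
With the tool pointing down it reaches from about 0.4 to 0.9 m from the base axis. Payload 5.5 kg.
Tool frame: the origin (TCP) lies midway between the tips of the shut fingers; the grasp point (between the pads) lies 19 mm behind it (manip.grip_depth is the distance from the TCP to the grasp point, in m); z points along the fingers, x is the direction in which the jaws open and shut, and the axes are right-handed (so a half turn about z gives the same grasp; the last joint's range is limited). The gripper opens to 92 mm and grips with 3 to 60 N. Pads are 19 mm wide; open, the fingers measure 130 mm over their backs; the gripper's body (75 mm by 190 mm) begins 47 mm behind the grasp point.
Start: joints at [1.47, 0.501, -0.427, 1.55, 0.221, 1.138, -0.21], TCP at [0.231, -0.607, 0.227] pointing down, gripper open.
Joint ranges: [-2.88, 2.88], [-0.31, 2.03], [-1.54, 1.56], [0.2, 2.42], [-1.41, 4.55], [0.19, 2.02], [-2.57, 2.57]. Speed limits (rad/s): [2.57, 2.57, 3.14, 3.14, 3.14, 3.14, 3.14].

## Interface

Orientations are given as a unit quaternion [x, y, z, w].
In Python, from bench import manip, effector, viewer gives the robot as it stands. Calls block until the motion is done:
- manip.move_pose(position, orientation): joint-space move of the TCP to a pose.
- manip.servo_line(position, ori=None, vel=0.15): straight line of the TCP; ori=None keeps the orientation; vel is the mean speed in m/s.
- manip.movej(angles): joint-space move.
- effector.open_jaws() and effector.close(f_grip=None): open the fingers fully, or close them until they stop; f_grip is the grip in N (None keeps the last).
- manip.sleep(seconds).
- manip.solve_ik(position, orientation): joint angles nearest the present ones, or None.
- viewer.get_image(name): name is "scene" or "top" or "wrist"; returns the picture (384x512x3 uint8, red, green, blue); there is no depth.
- viewer.get_calibration(name): a dict with "vfov" (degrees; the focal length in pixels is half the picture's height over the tangent of half this angle, whatever the lens; pixels are square), "cx", "cy" (the principal point, pixels), "eye" and "attitude" of the camera in the world. Camera axes: x right, y down, z forward; pixel columns grow to the right and rows downward; lengths in m; the calibration is good to about 2 mm. The wrist camera is an equidistant fisheye: a pixel r from the principal point sees the ray r / f radians off the axis. A picture is of the moment at which its call begins: read the wrist's pose just before it. get_calibration takes no time and is no camera call; for the wrist camera it gives the pose at the moment of the call.
A pose or a line that the arm cannot do raises manip.PlanningError and nothing moves.
- manip.hand_in(): hands the job in, once; it reports no verdict.
Readings, each from a call of its own:
- manip.current_clock(): time.
- manip.current_q(): joint angles.
- manip.current_joint_velocities(): joint speeds.
- manip.current_tau(): joint torques, N m.
- manip.current_tool_pos(): TCP position.
- manip.current_tcp_rot(): TCP orientation.
- manip.current_force(): force on the tool from outside, world axes, zero at the start.
- manip.current_wrist_torque(): the same for the moment, N m.
- manip.current_finger_gap(): finger opening in m.
Only numpy, scipy, OpenCV 4.12 (cv2) and the standard library are available. Lean on these libraries where they do the work, as an engineer would, in place of code of your own. Each camera call takes 0.05 s, during which the arm holds its last target.

## Working session

There is one attempt and no reset: what is moved stays moved. The work goes in short steps, each a Python script; the robot and the scene stay as the last script left them, time stands still between calls to the robot, and variables do not carry over. Pictures are saved under pics/ and viewed, and the job is handed in when it is done.

```bash
mkdir -p pics; ls; python3 - <<'E'
from bench import manip, effector, viewer
import cv2
for n in ["scene","top","wrist"]:
    im=viewer.get_image(n); cv2.imwrite(f"pics/a_{n}.png",im[:,:,::-1]); print(n,viewer.get_calibration(n))
print(manip.current_clock(),manip.current_tool_pos(),manip.current_tcp_rot(),manip.grip_depth)
E
```

```text
pics
scene {'vfov': 55.12467680366252, 'cx': 262.30608083009184, 'cy': 191.74739983148285, 'eye': array([0.21678818, 0.25226295, 0.82854682]), 'attitude': array([-0.23892343,  0.90167885, -0.34986873,  0.08650269])}
top {'vfov': 57.76561151215753, 'cx': 250.4020917687085, 'cy': 191.68700775136983, 'eye': array([ 0.39181836, -0.34856331,  1.00400735]), 'attitude': array([-0.69729956,  0.71242011, -0.04796866,  0.06268907])}
wrist {'vfov': 65.70646984690485, 'cx': 257.14416859391184, 'cy': 192.5008900397518, 'eye': array([ 0.29688506, -0.5817964 ,  0.38282686]), 'attitude': array([ 0.81593705, -0.56240936, -0.07678648,  0.10975556])}
0.15 [ 0.2310725  -0.60696819  0.22589477] [ 8.23356352e-01 -5.67524213e-01 -6.06008733e-04 -4.66794052e-04] 0.0188
```

View pics/a_scene.png

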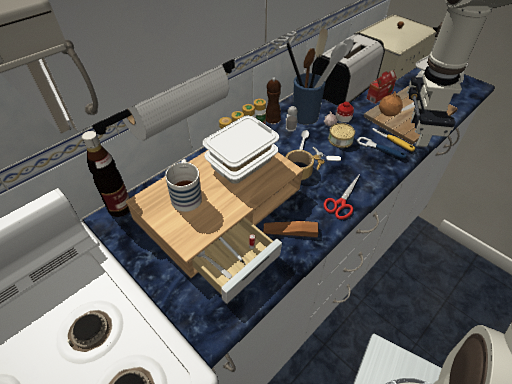

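View pics/a_top.png

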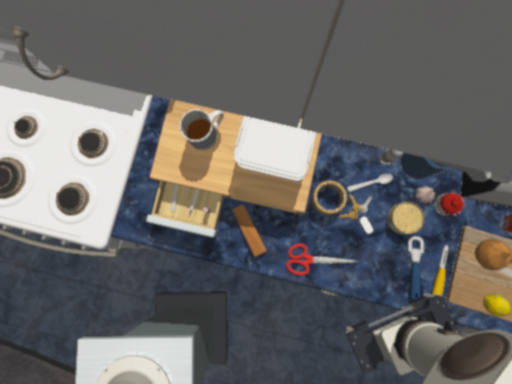

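View pics/a_wrist.png

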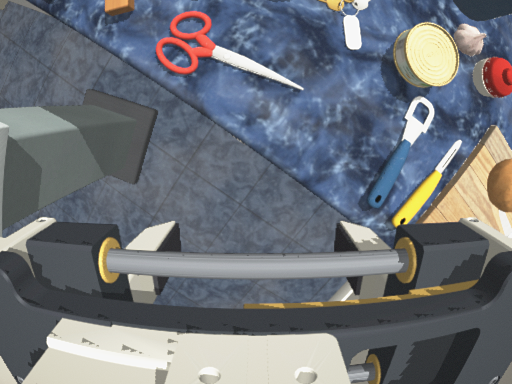

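The top view shows the unit from about (152,100) to (320,212), the drawer open towards the robot with its front around (182,222), the wedge around (249,231) and the scissors around (315,260). The tape is at (330,197). I'll zoom in and cast rays.

```bash
cat > h.py <<'E'
import numpy as np, cv2
from scipy.spatial.transform import Rotation as R
from bench import manip, effector, viewer
def ray(n,uv,cal=None,wrist=False):
    c=cal or viewer.get_calibration(n); f=192/np.tan(np.radians(c['vfov'])/2)
    d=np.array([uv[0]-c['cx'],uv[1]-c['cy']])
    if n=='wrist':
        r=np.hypot(*d); th=r/f; v=np.array([*(d/r*np.sin(th)),np.cos(th)])
    else: v=np.array([*(d/f),1.])
    return np.array(c['eye']),R.from_quat(c['attitude']).apply(v)
def plane(n,uv,z,cal=None):
    e,v=ray(n,uv,cal); return e+v*(z-e[2])/v[2]
def proj(n,p,cal=None):
    c=cal or viewer.get_calibration(n); f=192/np.tan(np.radians(c['vfov'])/2)
    q=R.from_quat(c['attitude']).inv().apply(np.array(p)-c['eye'])
    if n=='wrist':
        th=np.arctan2(np.hypot(q[0],q[1]),q[2]); k=f*th/np.hypot(q[0],q[1]); return np.array([c['cx']+k*q[0],c['cy']+k*q[1]])
    return np.array([c['cx']+f*q[0]/q[2],c['cy']+f*q[1]/q[2]])
E
python3 - <<'E'
from h import *
im=cv2.imread('pics/a_top.png'); cv2.imwrite('pics/b_top.png',cv2.resize(im[90:290,140:360],None,fx=3.6,fy=3,interpolation=cv2.INTER_CUBIC) if 0 else cv2.resize(im[95:285,140:360],None,fx=3.5,fy=3.15,interpolation=cv2.INTER_CUBIC) if 0 else cv2.resize(im[90:280,140:360],(770,570+95) if 0 else (660,570),interpolation=cv2.INTER_CUBIC))
im=cv2.imread('pics/a_scene.png'); cv2.imwrite('pics/b_scene.png',cv2.resize(im[130:305,120:360],(720,525),interpolation=cv2.INTER_CUBIC))
E
```

```text
(no output)
```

View pics/b_top.png

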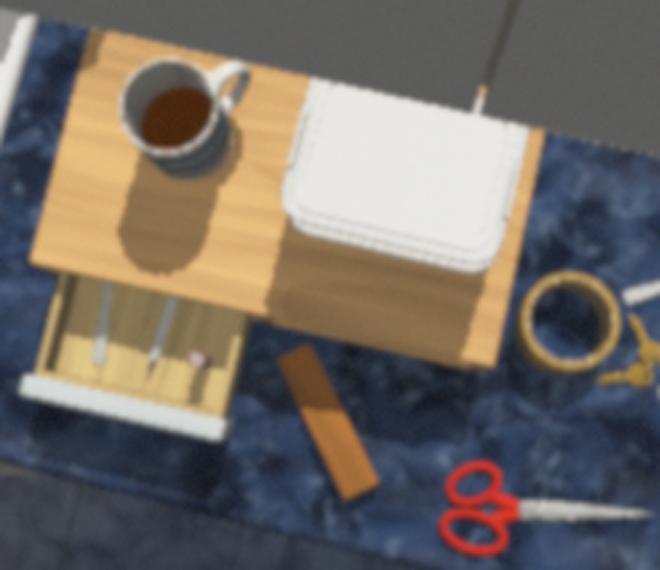

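View pics/b_scene.png

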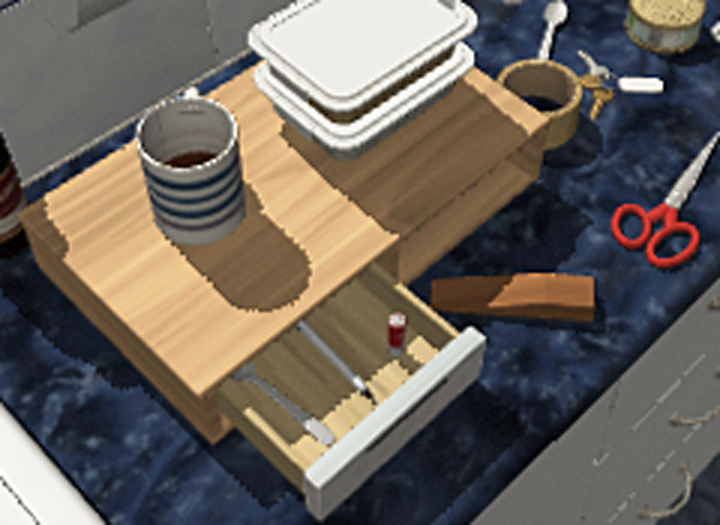

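```bash
python3 - <<'E'
from h import *
T=lambda u,v:(140+u/3,90+v/3); S=lambda u,v:(120+u/3,130+v/3)
P={}
for k,uv,z in [('FL',(32,263),.091),('FR',(495,367),.091),('BR',(545,130),.106),('BL',(90,30),.106)]:
    P[k]=plane('top',T(*uv),z); print(k,P[k])
for a,b in ['FL FR'.split(),'FR BR'.split(),'BL BR'.split(),'FL BL'.split()]:
    d=P[b]-P[a];print(a,b,np.linalg.norm(d),np.degrees(np.arctan2(d[1],d[0])))
for k,uv,z in [('FLs',(200,390),.091),('FRs',(550,120),.091)]: print(k,plane('scene',S(*uv),z))
for f in['top','scene']:
    im=cv2.imread(f'pics/a_{f}.png'); hsv=cv2.cvtColor(im,cv2.COLOR_BGR2HSV)
    m=cv2.inRange(hsv,(4,110,40),(18,255,255)); 
    if f=='top': m[:200]=0;m[:,:228]=0;m[:,275:]=0;m[260:]=0
    else: m[:215]=0;m[:,:262]=0;m[:,322:]=0;m[242:]=0
    cs,_=cv2.findContours(m,0,2); c=max(cs,key=cv2.contourArea); r=cv2.minAreaRect(c); b=cv2.boxPoints(r)
    print(f,r); 
    for q in b: print(q,plane(f,q,0),plane(f,q,.023))
    print(cv2.approxPolyDP(c,2,True).reshape(-1,2).tolist())
im=cv2.imread('pics/a_scene.png');cv2.imwrite('pics/c.png',cv2.resize(im[210:250,255:330],(750,400),interpolation=cv2.INTER_CUBIC))
E
```

```text
FL [ 0.58066898 -0.06330351  0.091     ]
FR [ 0.47811893 -0.47302114  0.091     ]
BR [ 0.6872026 -0.5246564  0.106    ]
BL [ 0.79335817 -0.11585234  0.106     ]
FL FR 0.4223565431696219 -104.0521204777429
FR BR 0.21588695786106546 -13.872182852619996
BL BR 0.4223621242908954 -104.55669104301597
FL BL 0.21959751931396715 -13.878061213106824
FLs [ 0.58548477 -0.0620792   0.091     ]
FRs [ 0.47832039 -0.46743768  0.091     ]
top ((248.80001831054688, 230.6000213623047), (51.87677764892578, 13.416406631469727), 63.43495178222656)
[231.20001 210.40002] [ 0.49700706 -0.27239817  0.        ] [ 0.49459737 -0.27414298  0.023     ]
[243.20001 204.40002] [ 0.51373969 -0.30750381  0.        ] [ 0.51094669 -0.30844441  0.023     ]
[266.40002 250.80002] [ 0.37954713 -0.37128212  0.        ] [ 0.37982824 -0.37076167  0.023     ]
[254.40002 256.80002] [ 0.36343311 -0.33682504  0.        ] [ 0.36408337 -0.33709394  0.023     ]
[[242, 205], [233, 211], [253, 254], [258, 255], [265, 249]]
scene ((290.3852233886719, 227.3365936279297), (54.206729888916016, 14.84603214263916), 3.5763344764709473)
[262.87158 233.05449] [ 0.5014587  -0.27428323  0.        ] [ 0.4935564 -0.2596666  0.023    ]
[263.79767 218.23738] [ 0.52461375 -0.32081162  0.        ] [ 0.51606868 -0.30490339  0.023     ]
[317.89886 221.6187 ] [ 3.85495076e-01 -3.86879355e-01 -1.11022302e-16] [ 0.38081187 -0.36913712  0.023     ]
[316.97278 236.4358 ] [ 3.67065724e-01 -3.38424707e-01 -1.11022302e-16] [ 0.3628941  -0.32202755  0.023     ]
[[317, 223], [264, 223], [263, 232], [317, 236]]
```

View pics/c.png

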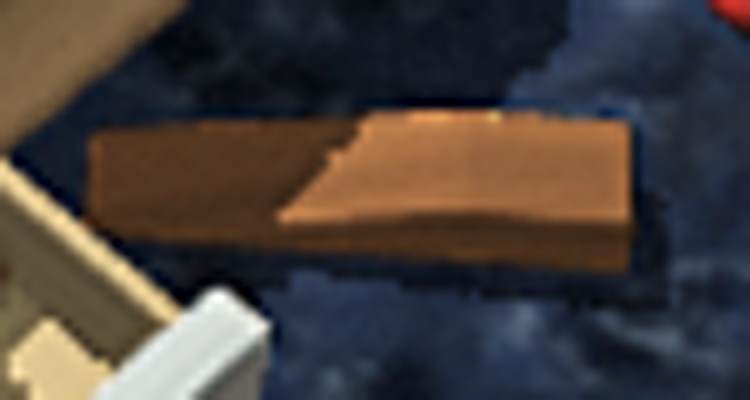

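In the scene view the wedge's thick end is at the right, around (317,229), nearest the robot, and its thin end is near (263,226) by the drawer. Next are the scissors, the tape and the worktop edge.

```bash
python3 - <<'E'
from h import *
yaw=np.radians(-14.2);u=np.array([np.cos(yaw),np.sin(yaw)]);l=np.array([-u[1],u[0]]);O=np.array([.6562,-.2983])
F=lambda p:np.round([(p[:2]-O)@u,(p[:2]-O)@l],3)
im=cv2.imread('pics/a_top.png');hsv=cv2.cvtColor(im,cv2.COLOR_BGR2HSV)
m=cv2.inRange(hsv,(0,140,60),(6,255,255))|cv2.inRange(hsv,(172,140,60),(180,255,255)); m[:,:280]=0;m[:,330:]=0;m[:235]=0
cs,_=cv2.findContours(m,0,2);c=max(cs,key=cv2.contourArea);
for q in cv2.approxPolyDP(c,1.5,True).reshape(-1,2): p=plane('top',q,.009);print('sc',q,p,F(p))
T=lambda a,b:(140+a/3,90+b/3);S=lambda a,b:(120+a/3,130+b/3)
for n,q,z in [('edge0',T(10,465),0),('edge1',T(560,568),0),('tapeL',T(518,320),.048),('tubFR',T(490,270),.19),('tubFL',T(290,215),.19),('drFRtop',T(228,438),.06),('drFLtop',T(20,390),.06),('blade',T(650,515),0.005)]:
    p=plane('top',q,z);print(n,p,F(p))
for n,q,z in [('edgeS',S(410,500),0),('drFR',S(485,345),.06),('drFL',S(305,490),.06),('BL',S(22,215),.106)]:
    p=plane('scene',q,z);print(n,p,F(p))
E
```

```text
sc [301 243] [ 0.39944249 -0.46913819  0.009     ] [-0.207 -0.229]
sc [290 248] [ 0.38613782 -0.43767454  0.009     ] [-0.228 -0.201]
sc [289 255] [ 0.36680472 -0.43414918  0.009     ] [-0.247 -0.203]
sc [291 259] [ 0.35567347 -0.43933244  0.009     ] [-0.257 -0.21 ]
sc [286 264] [ 0.34220744 -0.42486424  0.009     ] [-0.273 -0.2  ]
sc [289 271] [ 0.32293374 -0.43252818  0.009     ] [-0.29  -0.212]
sc [298 275] [ 0.31161377 -0.45709896  0.009     ] [-0.295 -0.238]
sc [306 274] [ 0.3139274 -0.4793938  0.009    ] [-0.287 -0.26 ]
sc [309 270] [ 0.32464409 -0.4882053   0.009     ] [-0.275 -0.265]
sc [308 265] [ 0.33833194 -0.48604914  0.009     ] [-0.262 -0.26 ]
sc [312 262] [ 0.34633426 -0.49756059  0.009     ] [-0.252 -0.269]
sc [312 257] [ 0.36006332 -0.49820854  0.009     ] [-0.238 -0.266]
sc [306 253] [ 0.37141365 -0.48195339  0.009     ] [-0.231 -0.248]
sc [306 246] [ 0.39081221 -0.48281712  0.009     ] [-0.212 -0.244]
edge0 [ 0.40282427 -0.01864842  0.        ] [-0.314  0.209]
edge1 [ 0.29764226 -0.5375186   0.        ] [-0.289 -0.32 ]
tapeL [ 0.52512015 -0.50191156  0.048     ] [-0.077 -0.23 ]
tubFR [ 0.54573481 -0.45897449  0.19      ] [-0.068 -0.183]
tubFL [ 0.59437299 -0.30126833  0.19      ] [-0.059 -0.018]
drFRtop [ 0.42228173 -0.23511494  0.06      ] [-0.242  0.004]
drFLtop [ 0.46949827 -0.04559954  0.06      ] [-0.243  0.199]
blade [ 0.34473334 -0.62271958  0.005     ] [-0.222 -0.391]
edgeS [ 0.42202962 -0.1026071   0.        ] [-0.275  0.132]
drFR [ 0.42223385 -0.22768704  0.06      ] [-0.244  0.011]
drFL [ 0.47967002 -0.04475071  0.06      ] [-0.233  0.202]
BL [ 0.81640537 -0.11923473  0.106     ] [0.111 0.213]
```

```bash
cat >> h.py <<'E'
UY=-14.2
yaw=np.radians(UY);u=np.array([np.cos(yaw),np.sin(yaw)]);l=np.array([-u[1],u[0]]);O=np.array([.6562,-.2983])
F=lambda p:np.round([(np.array(p)[:2]-O)@u,(np.array(p)[:2]-O)@l],4)
W=lambda x,y,z:np.array([*(O+x*u+y*l),z])
def ori(deg,tilt=8,flip=1):
    # fwd = heading deg; jaws across it; fingers lean forward by tilt; flip=1: camera behind
    a=np.radians(deg);f=np.array([np.cos(a),np.sin(a),0]);t=np.radians(tilt)
    z=np.array([0,0,-1])*np.cos(t)+f*np.sin(t); y=flip*(f*np.cos(t)+np.array([0,0,1])*np.sin(t)); x=np.cross(y,z)
    return R.from_matrix(np.c_[x,y,z]).as_quat()
E
python3 - <<'E'
from h import *
hd=25.7
tip=np.array([.505,-.29]);he=np.array([.372,-.354]);d=(tip-he)/np.linalg.norm(tip-he)
g=he+.0135*d;print('g',g,F(g))
for fl in (1,-1):
  for n,p,o in [('g+',[*g,.12],ori(hd,8,fl)),('g',[*g,.006],ori(hd,8,fl)),('pre',W(-.275,-.11,.006),ori(UY,8,fl)),('end',W(-.1825,-.11,.006),ori(UY,8,fl)),('dr',W(-.27,.10,.055),ori(UY,20,fl)),('drE',W(-.14,.10,.055),ori(UY,20,fl))]:
    q=manip.solve_ik(p,o);print(fl,n,None if q is None else np.round(q,2))
E
```

```text
g [ 0.38416485 -0.34814624] [-0.2515 -0.1151]
1 g+ [ 1.74  0.78 -1.3   2.    0.79  0.97  2.1 ]
1 g [ 1.72  1.12 -1.31  2.04  1.22  1.02  1.84]
1 pre [ 1.37  0.64 -0.75  2.16  0.82  0.49  1.34]
1 end [ 1.28  0.76 -0.79  1.97  0.85  0.62  1.29]
1 dr None
1 drE [ 0.93  0.58 -0.82  2.17  1.19  0.43  0.53]
-1 g+ [ 1.26  0.42 -0.58  2.01  0.14  0.73 -0.5 ]
-1 g [ 1.17  0.61 -0.48  2.05  0.28  0.5  -0.6 ]
-1 pre [ 1.01  0.53 -0.32  2.17  0.27  0.35 -1.32]
-1 end [ 0.9   0.61 -0.3   1.98  0.26  0.45 -1.38]
-1 dr None
-1 drE [-0.13  0.47  0.45  2.2  -0.92  0.25 -0.71]
```

```bash
python3 - <<'E'
from h import *
manip.move_pose([.384,-.348,.16],ori(25.7,8))
cal=viewer.get_calibration('wrist');im=viewer.get_image('wrist')
for p in ([.505,-.29,0],[.372,-.354,.02],W(-.125,-.115,.006)): print(proj('wrist',p,cal))
cv2.imwrite('pics/d_w.png',im[:,:,::-1]);cv2.imwrite('pics/d_t.png',viewer.get_image('top')[:,:,::-1])
cv2.imwrite('pics/d_s.png',viewer.get_image('scene')[:,:,::-1])
np.save('cald.npy',cal,allow_pickle=True)
print(manip.current_clock(),manip.current_tool_pos(),manip.current_q())
E
```

```text
[257.03753373 261.72153191]
[256.77235254 152.80650898]
[190.00168969 239.1995497 ]
2.3667 [ 0.38390733 -0.34830978  0.15997644] [ 1.75333213  0.67016632 -1.29625239  1.96740301  0.64578046  0.98016677
  2.19840937]
```

View pics/d_w.png

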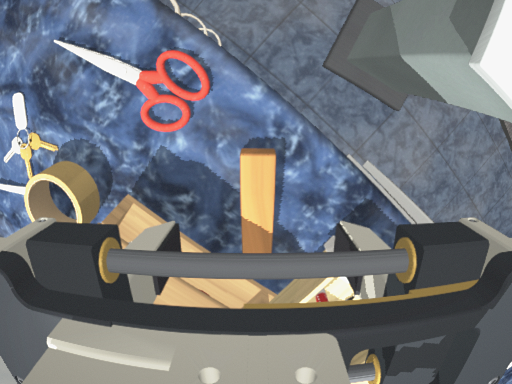

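View pics/d_s.png

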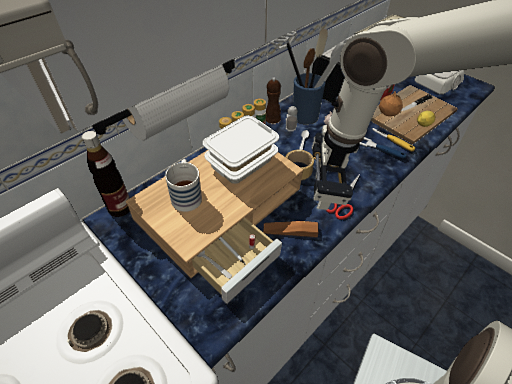

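The wrist view shows the wedge's heel end face at (241–276, 150), within about 3 px of the predicted (257,153), with the wedge's axis straight up the picture. That agrees with the ray casts, so I'll descend and grip.

```bash
python3 - <<'E'
from h import *
cal=viewer.get_calibration('wrist')
for q in ((241,149.5),(276,149.5)): print(plane('wrist',q,.023,cal))
manip.servo_line([.3845,-.348,.008],vel=.12)
print(manip.current_force())
effector.close(f_grip=60)
print(manip.current_clock(),manip.current_tool_pos(),manip.current_finger_gap(),manip.current_force())
cv2.imwrite('pics/e_t.png',viewer.get_image('top')[:,:,::-1])
im=viewer.get_image('scene')[:,:,::-1];cv2.imwrite('pics/e_s.png',cv2.resize(im[130:305,180:420],(720,525)))
cv2.imwrite('pics/e_w.png',viewer.get_image('wrist')[:,:,::-1])
E
```

```text
[ 0.37493577 -0.36966674  0.023     ]
[ 0.36005809 -0.33869165  0.023     ]
[ 0.45705982  0.52065142 -0.41660934]
4.7 [ 0.38450047 -0.34798124  0.00798207] 0.035628452598837956 [0.29795865 0.2236302  0.10068168]
```

View pics/e_s.png

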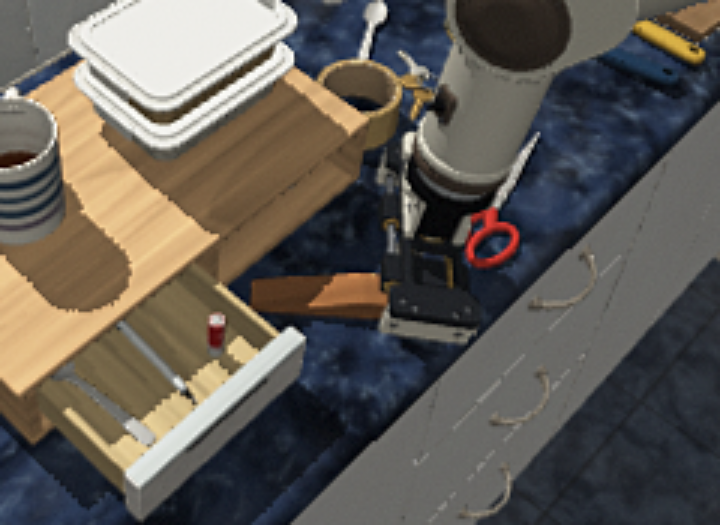

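View pics/e_w.png

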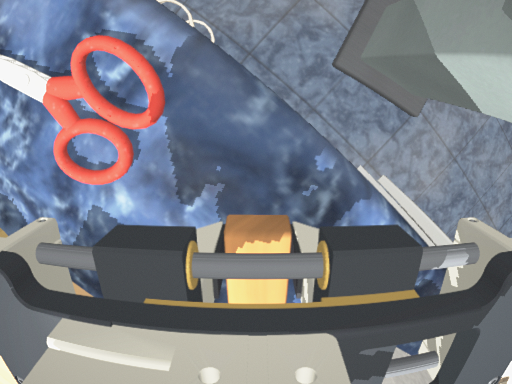

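The gap reads 35.6 mm against the wedge's 36 mm width, so it is held. The wrist view shows the heel block between the pads at (225–290, 215). I'll turn it into line with the unit.

```bash
python3 - <<'E'
from h import *
p0=manip.current_tool_pos()
p1=W(-.275,-.110,.008); print(p1,p0)
a=25.7;N=4
for i in range(1,N+1):
    s=i/N; s2=min(1,2*s)  # back off first
    manip.servo_line(p0+(p1-p0)*s, ori(25.7+(UY-25.7)*s,8), vel=.012)
print(manip.current_clock(),manip.current_tool_pos(),manip.current_finger_gap(),manip.current_force(),manip.current_wrist_torque())
c=viewer.get_calibration('top');im=viewer.get_image('top')[:,:,::-1];cv2.imwrite('pics/f_t.png',cv2.resize(im[90:280,140:360],(660,570),interpolation=cv2.INTER_CUBIC))
im=viewer.get_image('scene')[:,:,::-1];cv2.imwrite('pics/f_s.png',cv2.resize(im[130:305,180:420],(720,525),interpolation=cv2.INTER_CUBIC))
for n in('top','scene'):
  for p in (W(-.141,-.11,.0025),W(-.125,-.11,.006)): print(n,proj(n,p))
E
```

```text
[ 0.36261872 -0.33747946  0.008     ] [ 0.38450323 -0.34800307  0.00799529]
7.4833 [ 0.36265502 -0.33758406  0.00798718] 0.035852398540405304 [-1.25381607  1.0232429  -0.76046267] [0.15328448 0.13087729 0.02190487]
top [265.04507737 211.1141497 ]
top [266.28915379 205.6010362 ]
scene [281.79903045 210.39036408]
scene [277.75443202 206.66751839]
```

View pics/f_t.png

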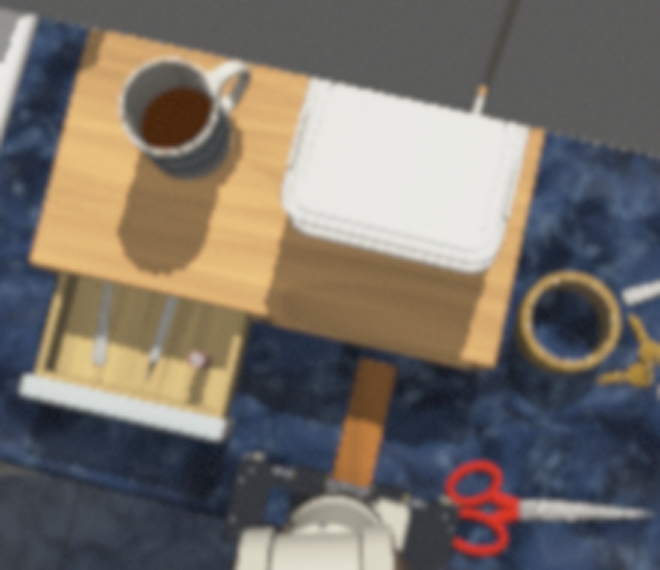

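View pics/f_s.png

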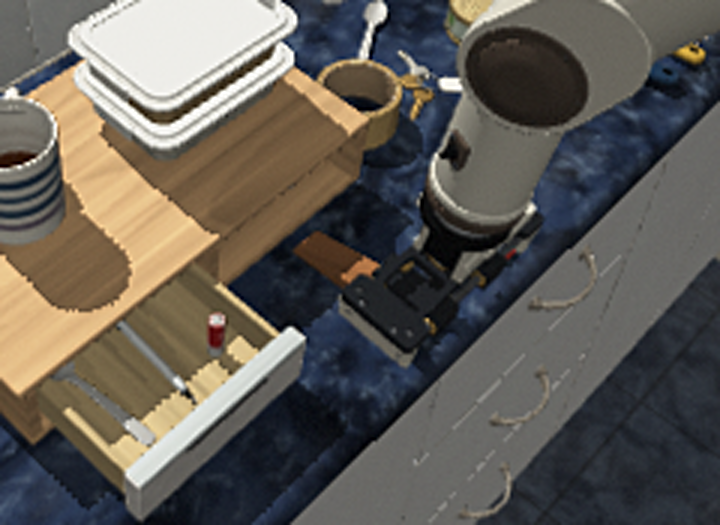

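The top view shows the wedge in line with the unit, its tip at (266,210) against the predicted (265,211) and just short of the front edge. I'll drive it in with force monitoring.

```bash
cat > drive.py <<'E'
from h import *
import sys
xs=np.arange(*map(float,sys.argv[1:4])); lim=float(sys.argv[4])
fmax=0
for x in xs:
    manip.servo_line(W(x,-.110,.008),ori(UY,8),vel=.04)
    f=manip.current_force();p=F(manip.current_tool_pos());fu=f[:2]@u;fl=f[:2]@l
    print(round(x,4),p,manip.current_tool_pos()[2].round(4),'fu %.1f fl %.1f fz %.1f'%(fu,fl,f[2]),round(manip.current_finger_gap(),4),round(manip.current_clock(),2))
    if np.linalg.norm(f)>lim: print('stop');break
c=viewer.get_calibration('top');im=viewer.get_image('top')[:,:,::-1];cv2.imwrite('pics/%s_t.png'%sys.argv[5],cv2.resize(im[90:280,140:360],(660,570),interpolation=cv2.INTER_CUBIC))
im=viewer.get_image('scene')[:,:,::-1];cv2.imwrite('pics/%s_s.png'%sys.argv[5],cv2.resize(im[130:305,180:420],(720,525),interpolation=cv2.INTER_CUBIC))
E
python3 drive.py -.265 -.222 .007 45 g
```

```text
-0.265 [-0.2649 -0.1103] 0.0082 fu 0.1 fl 0.4 fz -2.0 0.0354 7.98
-0.258 [-0.2573 -0.1099] 0.0079 fu -0.4 fl 0.5 fz -0.8 0.0351 8.31
-0.251 [-0.2507 -0.1099] 0.008 fu -0.7 fl 0.5 fz -1.6 0.0358 8.63
-0.244 [-0.2437 -0.1099] 0.0079 fu 0.4 fl -0.6 fz -0.9 0.0354 8.96
-0.237 [-0.2408 -0.1104] 0.0077 fu -13.4 fl 0.9 fz 19.2 0.0358 9.28
-0.23 [-0.2402 -0.1104] 0.0071 fu -33.1 fl 2.7 fz 43.9 0.0353 9.61
stop
```

View pics/g_t.png

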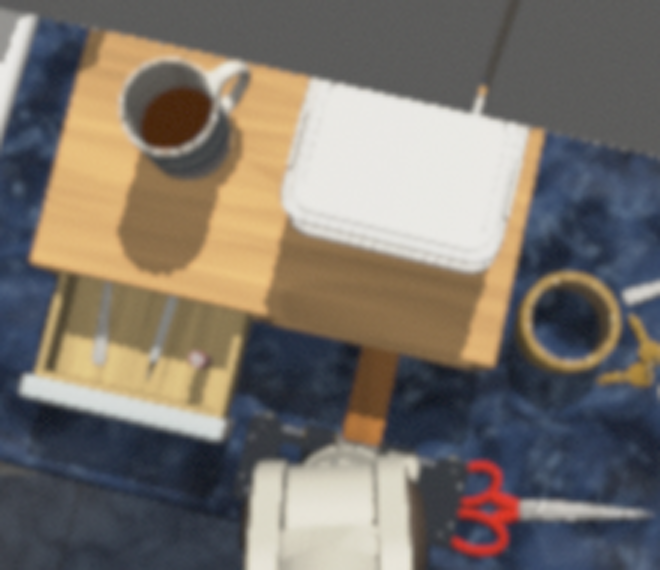

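View pics/g_s.png

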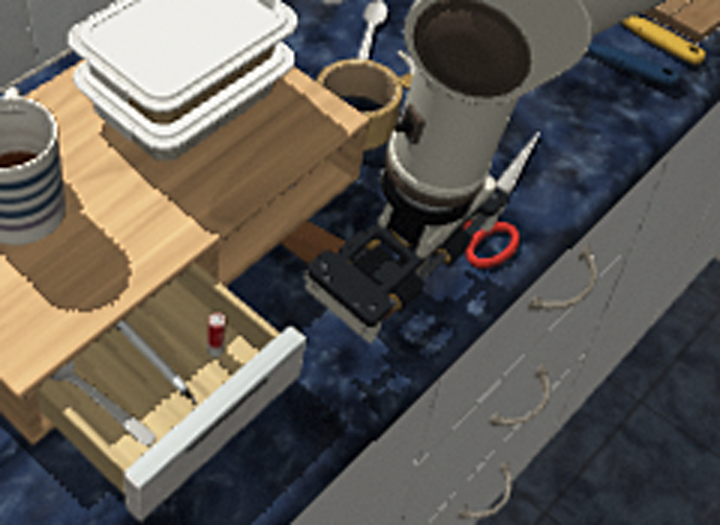

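The tip met the edge 19 mm in, where the wedge is 6.2 mm thick, as expected. Blocking the arm's forward motion also made it press down (fz 44 N), which adds table friction. I'll trim z to unload that and keep pushing.

```bash
cat > drive2.py <<'E'
from h import *
import sys
x=float(sys.argv[1]);z=float(sys.argv[2]);lim=float(sys.argv[3]);n=int(sys.argv[4]);tag=sys.argv[5];xend=float(sys.argv[6]); st=float(sys.argv[7]) if len(sys.argv)>7 else .003
y=-.110
for i in range(n):
    f=manip.current_force();p=manip.current_tool_pos();P=F(p);fu=f[:2]@u;fl=f[:2]@l
    print(i,'cmd %.4f %.4f'%(x,z),P,round(p[2],4),'fu %.1f fl %.1f fz %.1f'%(fu,fl,f[2]),round(manip.current_finger_gap(),4),round(manip.current_clock(),2))
    if P[0]>xend: print('reached');break
    if -fu>lim: print('lim');break
    if abs(f[2])<20: x+=st
    z+=np.clip(f[2]*4e-5,-.0015,.0015); 
    if z>.03: print('z!');break
    manip.servo_line(W(x,y,z),ori(UY,8),vel=.03)
print('CMD',x,z)
im=viewer.get_image('top')[:,:,::-1];cv2.imwrite('pics/%s_t.png'%tag,cv2.resize(im[90:280,140:360],(660,570),interpolation=cv2.INTER_CUBIC))
im=viewer.get_image('scene')[:,:,::-1];cv2.imwrite('pics/%s_s.png'%tag,cv2.resize(im[130:305,180:420],(720,525),interpolation=cv2.INTER_CUBIC))
E
python3 drive2.py -.230 .008 50 10 h -.180
```

```text
0 cmd -0.2300 0.0080 [-0.2403 -0.1104] 0.0071 fu -32.5 fl 3.7 fz 43.6 0.0357 9.71
1 cmd -0.2300 0.0095 [-0.2387 -0.1104] 0.0072 fu -21.4 fl 0.9 fz 16.0 0.0355 9.96
2 cmd -0.2270 0.0101 [-0.2362 -0.1103] 0.0073 fu -19.6 fl 0.7 fz 10.8 0.0353 10.21
3 cmd -0.2240 0.0106 [-0.2326 -0.1102] 0.0074 fu -15.4 fl -0.3 fz 1.8 0.0352 10.46
4 cmd -0.2210 0.0106 [-0.2298 -0.1101] 0.0074 fu -14.4 fl 1.1 fz 2.3 0.0352 10.71
5 cmd -0.2180 0.0107 [-0.2265 -0.1101] 0.0075 fu -14.3 fl 0.4 fz 0.8 0.0358 10.96
6 cmd -0.2150 0.0108 [-0.2233 -0.11  ] 0.0075 fu -13.6 fl 0.2 fz 0.2 0.0355 11.21
7 cmd -0.2120 0.0108 [-0.2202 -0.1101] 0.0075 fu -15.1 fl -0.1 fz -0.0 0.0357 11.46
8 cmd -0.2090 0.0108 [-0.2171 -0.11  ] 0.0075 fu -13.6 fl 0.3 fz -0.1 0.0356 11.71
9 cmd -0.2060 0.0108 [-0.214 -0.11 ] 0.0075 fu -12.9 fl -0.9 fz -0.2 0.0355 11.96
CMD -0.20299999999999999 0.010757431561651726
```

Running smoothly at about 14 N now. I'll go on to the jam.

```bash
python3 drive2.py -.203 .0108 42 20 i -.172
```

```text
0 cmd -0.2030 0.0108 [-0.2109 -0.1101] 0.0074 fu -13.4 fl 0.4 fz 0.1 0.0355 12.31
1 cmd -0.2000 0.0108 [-0.2077 -0.1101] 0.0075 fu -12.5 fl -0.0 fz -1.8 0.0354 12.56
2 cmd -0.1970 0.0107 [-0.2048 -0.1101] 0.0074 fu -12.3 fl -0.8 fz -1.7 0.0349 12.81
3 cmd -0.1940 0.0107 [-0.2017 -0.1101] 0.0074 fu -12.7 fl 0.3 fz -0.1 0.0353 13.06
4 cmd -0.1910 0.0107 [-0.1986 -0.11  ] 0.0074 fu -12.0 fl -0.1 fz -1.0 0.0356 13.31
5 cmd -0.1880 0.0106 [-0.1956 -0.11  ] 0.0074 fu -12.3 fl 1.2 fz -0.8 0.0355 13.56
6 cmd -0.1850 0.0106 [-0.1925 -0.11  ] 0.0074 fu -12.4 fl 1.0 fz -1.2 0.0353 13.81
7 cmd -0.1820 0.0105 [-0.1894 -0.11  ] 0.0074 fu -12.9 fl 0.6 fz 0.1 0.0356 14.06
8 cmd -0.1790 0.0105 [-0.1863 -0.11  ] 0.0073 fu -11.9 fl 0.2 fz -0.3 0.0357 14.31
9 cmd -0.1760 0.0105 [-0.1832 -0.11  ] 0.0073 fu -12.6 fl 0.6 fz 0.7 0.0354 14.56
10 cmd -0.1730 0.0106 [-0.1811 -0.11  ] 0.0073 fu -15.5 fl 1.1 fz 4.4 0.0352 14.81
11 cmd -0.1700 0.0107 [-0.1808 -0.1101] 0.0073 fu -23.1 fl 1.6 fz 14.2 0.0355 15.06
12 cmd -0.1670 0.0113 [-0.1806 -0.1101] 0.0072 fu -30.8 fl 1.8 fz 20.6 0.0356 15.31
13 cmd -0.1670 0.0121 [-0.1805 -0.1101] 0.0073 fu -26.5 fl 0.9 fz 10.8 0.0356 15.56
14 cmd -0.1640 0.0126 [-0.1802 -0.1101] 0.0072 fu -33.8 fl 2.2 fz 17.9 0.0353 15.81
15 cmd -0.1610 0.0133 [-0.1797 -0.1101] 0.0071 fu -39.8 fl 2.0 fz 20.8 0.0352 16.06
16 cmd -0.1610 0.0141 [-0.1797 -0.1101] 0.0071 fu -36.3 fl 1.9 fz 11.4 0.035 16.31
17 cmd -0.1580 0.0146 [-0.1793 -0.1101] 0.007 fu -41.9 fl 2.4 fz 16.8 0.0354 16.56
18 cmd -0.1550 0.0152 [-0.1788 -0.1102] 0.0069 fu -47.4 fl 2.7 fz 20.9 0.0355 16.81
lim
CMD -0.15499999999999997 0.015234386429716754
```

View pics/i_t.png

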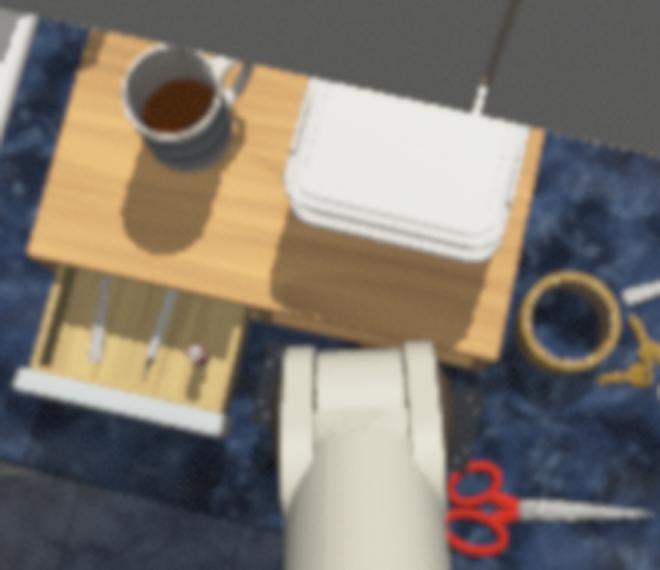

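View pics/i_s.png

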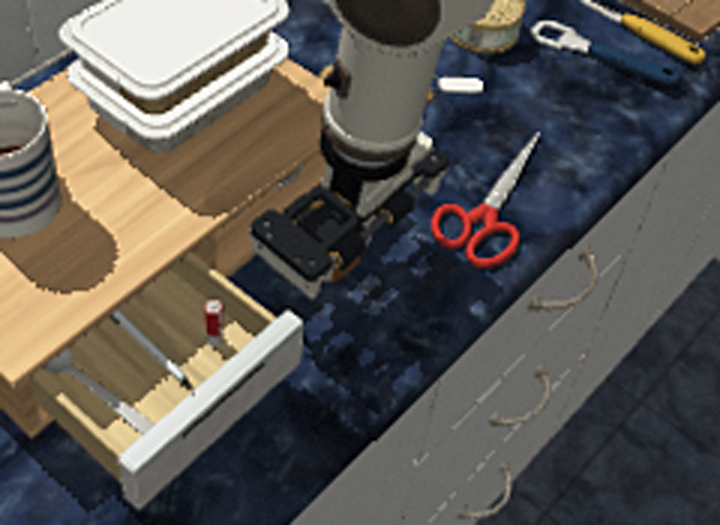

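The force rises sharply at TCP x = −0.181, where −0.180 was predicted for the jam. The top view shows the unit has lifted. I'll relax, release, back away and look.

```bash
python3 - <<'E'
from h import *
manip.servo_line(W(-.178,-.110,.008),vel=.05)
print(manip.current_force(),F(manip.current_tool_pos()))
effector.open_jaws()
print(manip.current_force(),F(manip.current_tool_pos()),manip.current_tool_pos())
manip.servo_line(W(-.255,-.110,.012),vel=.12)
manip.servo_line(W(-.29,-.110,.16),vel=.2)
print(manip.current_clock(),manip.current_force())
im=viewer.get_image('top')[:,:,::-1];cv2.imwrite('pics/j0_t.png',im);cv2.imwrite('pics/j_t.png',cv2.resize(im[90:280,140:360],(660,570),interpolation=cv2.INTER_CUBIC))
im=viewer.get_image('scene')[:,:,::-1];cv2.imwrite('pics/j0_s.png',im);cv2.imwrite('pics/j_s.png',cv2.resize(im[130:305,120:360],(720,525),interpolation=cv2.INTER_CUBIC))
cv2.imwrite('pics/j_w.png',viewer.get_image('wrist')[:,:,::-1])
for p in (W(-.2645,.1,.055),W(-.27,.1,.055),W(-.141,.1,.055),W(-.27,.1,.12)):
  for t in (-10,0,8,15):
    q=manip.solve_ik(p,ori(UY,t,1)); print(p,t,None if q is None else np.round(q,2))
E
```

```text
[  1.75502575  -2.19757571 -11.20290305] [-0.1788 -0.1102]
[ 0.15890785  0.27858488 -0.84393551] [-0.178 -0.11 ] [ 0.45663002 -0.36125471  0.00797632]
20.2667 [-0.5899728   0.40838123  0.08597541]
[ 0.42431244 -0.13647166  0.055     ] -10 [ 0.95  0.67 -0.89  2.02  0.6   0.95  1.04]
[ 0.42431244 -0.13647166  0.055     ] 0 [ 1.01  0.57 -0.91  2.16  0.69  0.73  0.96]
[ 0.42431244 -0.13647166  0.055     ] 8 [ 1.    0.47 -0.86  2.28  0.76  0.52  0.88]
[ 0.42431244 -0.13647166  0.055     ] 15 [ 0.84  0.36 -0.65  2.38  0.83  0.29  0.79]
[ 0.41898049 -0.13512247  0.055     ] -10 [ 0.96  0.66 -0.89  2.03  0.6   0.95  1.04]
[ 0.41898049 -0.13512247  0.055     ] 0 [ 1.02  0.56 -0.92  2.17  0.69  0.73  0.96]
[ 0.41898049 -0.13512247  0.055     ] 8 [ 1.    0.46 -0.86  2.29  0.76  0.52  0.88]
[ 0.41898049 -0.13512247  0.055     ] 15 [ 0.84  0.35 -0.64  2.39  0.83  0.28  0.79]
[ 0.54403894 -0.16676712  0.055     ] -10 [ 0.83  0.82 -0.84  1.71  0.63  1.11  1.08]
[ 0.54403894 -0.16676712  0.055     ] 0 [ 0.88  0.72 -0.85  1.87  0.7   0.88  1.01]
[ 0.54403894 -0.16676712  0.055     ] 8 [ 0.89  0.64 -0.81  1.99  0.78  0.68  0.93]
[ 0.54403894 -0.16676712  0.055     ] 15 [ 0.85  0.56 -0.72  2.1   0.87  0.47  0.82]
[ 0.41898049 -0.13512247  0.12      ] -10 [ 1.05  0.57 -1.    2.    0.51  1.06  1.1 ]
[ 0.41898049 -0.13512247  0.12      ] 0 [ 1.16  0.47 -1.08  2.14  0.55  0.85  1.07]
[ 0.41898049 -0.13512247  0.12      ] 8 [ 1.23  0.37 -1.1   2.25  0.57  0.66  1.06]
[ 0.41898049 -0.13512247  0.12      ] 15 [ 1.25  0.27 -1.08  2.35  0.57  0.46  1.05]
```

View pics/j_t.png

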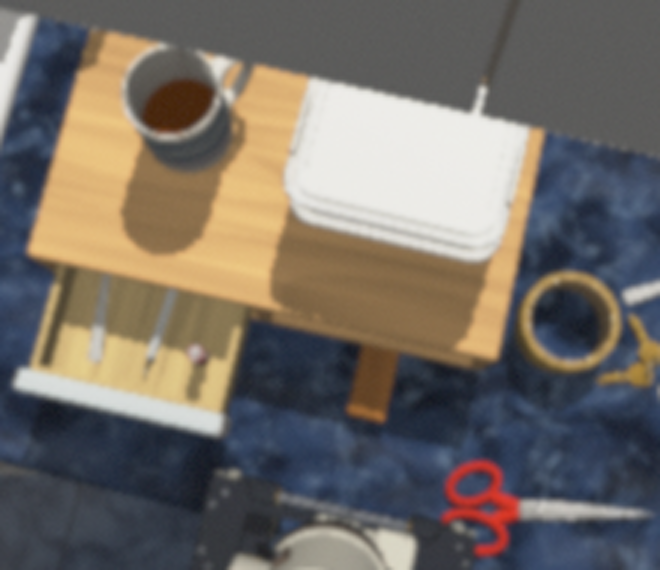

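View pics/j_s.png

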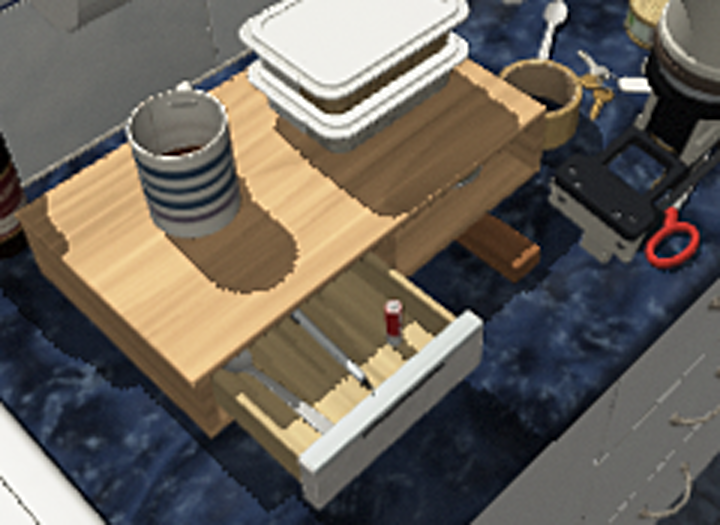

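View pics/j_w.png

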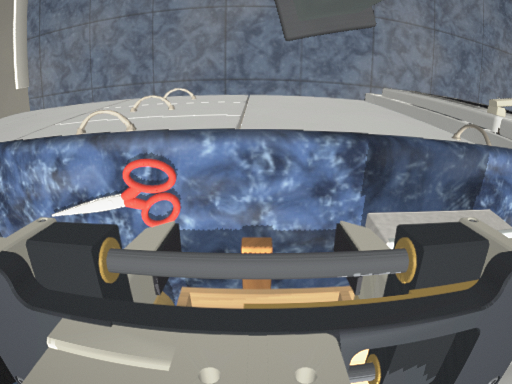

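The wedge stays put: heel top end at about (367,416) in the enlarged top view, and the unit is lifted. I'll check those numbers, then close the jaws and move in front of the drawer.

```bash
python3 - <<'E'
from h import *
T=lambda a,b:(140+a/3,90+b/3);S=lambda a,b:(120+a/3,130+b/3)
for n,q,z in [('top',T(28,257),.102),('top',T(498,362),.102),('top',T(349,415),.023),('top',T(385,420),.023),('top',T(118,405),.086)]: print(F(plane(n,q,z)))
for q,z in [(S(195,385),.102),(S(512,280),0),(S(302,468),.086),(S(480,318),.086)]: print('S',F(plane('scene',q,z)))
# two-view heights of the front-left / right top corners
for a,b in [((28,257),(195,385)),((498,362),(548,104))]:
    e1,v1=ray('top',T(*a));e2,v2=ray('scene',S(*b));s=np.linalg.lstsq(np.c_[v1,-v2],e2-e1,rcond=None)[0];p1=e1+s[0]*v1;p2=e2+s[1]*v2;print('tri',(p1+p2)/2,np.linalg.norm(p1-p2))
effector.close(f_grip=30)
manip.servo_line(W(-.285,.09,.125),ori(UY,8),vel=.15)
manip.servo_line(W(-.285,.09,.058),ori(UY,8),vel=.12)
print(manip.current_clock(),manip.current_force(),F(manip.current_tool_pos()))
E
```

```text
[-0.1278  0.2103]
[-0.1263 -0.2135]
[-0.1959 -0.0969]
[-0.1929 -0.1307]
[-0.2362  0.1022]
S [-0.1268  0.2147]
S [-0.1891 -0.0937]
S [-0.2298  0.1998]
S [-0.2343  0.0082]
tri [ 0.58627896 -0.0610711   0.09808702] 0.003235927046960347
tri [ 0.48275594 -0.4734384   0.10454168] 0.003454574916069525
24.0667 [-0.01639543 -0.39092754 -0.97061431] [-0.2847  0.0901]
```

The heel end face is at x ≈ −0.194 (expected about −0.196), and the front top corners triangulate to about 0.101 m, against 0.102 level and 0.091 as found. Now I'll push the drawer shut.

```bash
cat > push.py <<'E'
from h import *
x=-.285
f0=manip.current_force()
while x<-.128:
    x+=.01 if x<-.165 else .003
    manip.servo_line(W(x,.09,.058),ori(UY,8),vel=.06)
    f=manip.current_force()-f0;P=F(manip.current_tool_pos())
    print('%.3f'%x,P,'fu %.1f fl %.1f fz %.1f'%(f[:2]@u,f[:2]@l,f[2]),round(manip.current_clock(),2))
    if -f[:2]@u>10 or abs(f[2])>15: print('stop');break
im=viewer.get_image('top')[:,:,::-1];cv2.imwrite('pics/k_t.png',cv2.resize(im[90:280,140:360],(660,570),interpolation=cv2.INTER_CUBIC))
im=viewer.get_image('scene')[:,:,::-1];cv2.imwrite('pics/k_s.png',cv2.resize(im[130:305,120:360],(720,525),interpolation=cv2.INTER_CUBIC))
E
python3 push.py
```

```text
-0.275 [-0.2738  0.0899] fu 0.1 fl 0.3 fz 0.0 24.38
-0.265 [-0.2644  0.0901] fu -0.5 fl 0.0 fz 0.8 24.7
-0.255 [-0.2544  0.0902] fu 0.2 fl 1.6 fz 1.3 25.02
-0.245 [-0.2444  0.0901] fu 0.5 fl 0.5 fz 0.9 25.33
-0.235 [-0.2344  0.0902] fu -0.5 fl 0.1 fz 0.3 25.65
-0.225 [-0.2244  0.0901] fu 0.1 fl -0.0 fz 0.2 25.97
-0.215 [-0.2144  0.0901] fu -0.2 fl 0.2 fz -0.7 26.28
-0.205 [-0.2044  0.0901] fu 0.3 fl 0.1 fz 1.4 26.6
-0.195 [-0.1944  0.0901] fu -0.2 fl 0.1 fz 0.8 26.92
-0.185 [-0.1844  0.0901] fu -0.5 fl 1.4 fz 0.8 27.23
-0.175 [-0.1744  0.0901] fu 0.4 fl 0.6 fz 1.3 27.55
-0.165 [-0.1644  0.0901] fu -0.5 fl 0.5 fz 0.2 27.87
-0.162 [-0.1618  0.09  ] fu 0.4 fl 0.4 fz 1.3 28.12
-0.159 [-0.1588  0.09  ] fu 0.5 fl -0.7 fz 1.0 28.37
-0.156 [-0.1557  0.09  ] fu 0.6 fl 1.4 fz 0.5 28.62
-0.153 [-0.1527  0.09  ] fu 0.7 fl -0.7 fz 0.8 28.87
-0.150 [-0.1497  0.09  ] fu 0.1 fl 1.1 fz 1.3 29.12
-0.147 [-0.1467  0.09  ] fu -0.1 fl 0.1 fz 1.3 29.37
-0.144 [-0.1437  0.09  ] fu -0.1 fl 0.8 fz 0.6 29.62
-0.141 [-0.1414  0.09  ] fu -2.2 fl 0.3 fz 1.6 29.87
-0.138 [-0.141  0.09 ] fu -9.0 fl 0.2 fz 7.9 30.12
-0.135 [-0.1408  0.0899] fu -17.7 fl 0.9 fz 13.4 30.37
stop
```

View pics/k_t.png

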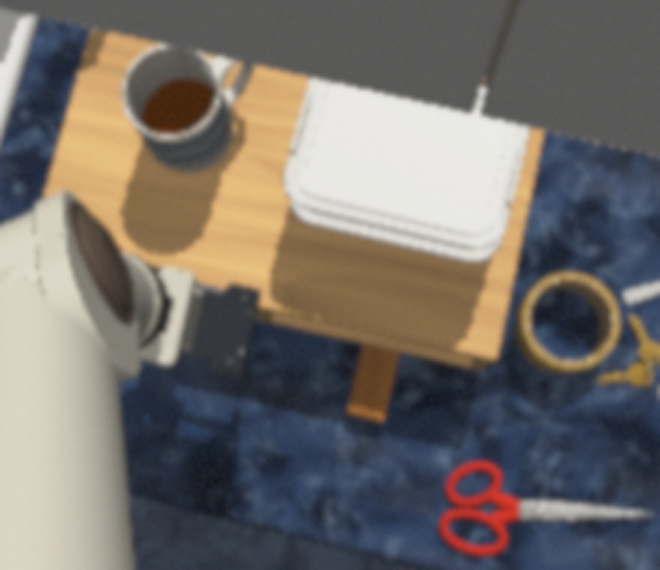

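View pics/k_s.png

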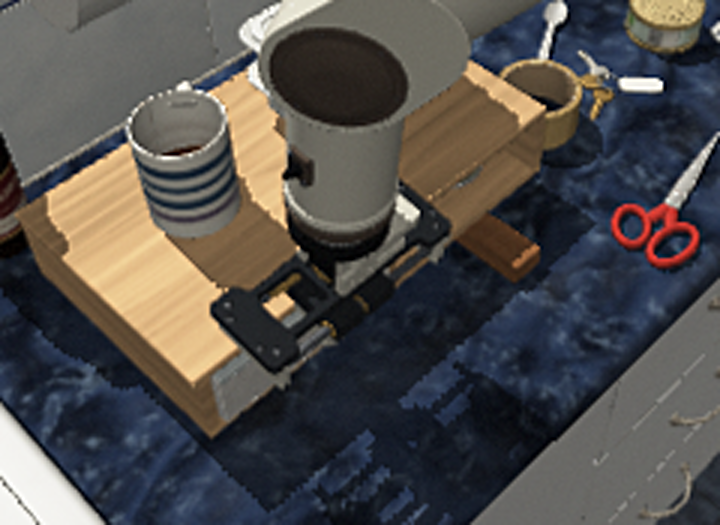

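The drawer stop shows at TCP x = −0.141, as expected for shut, and both views show it shut with the wedge unmoved. I'll back off slowly and check that it stays shut.

```bash
python3 - <<'E'
from h import *
manip.servo_line(W(-.142,.09,.058),vel=.03)
print(manip.current_force())
manip.servo_line(W(-.20,.09,.058),vel=.05)
manip.servo_line(W(-.28,.04,.16),vel=.15)
manip.movej([1.47,0.501,-0.427,1.55,0.221,1.138,0.9])
manip.sleep(.5)
print(manip.current_clock(),manip.current_tool_pos(),manip.current_force())
im=viewer.get_image('top')[:,:,::-1];cv2.imwrite('pics/l_t.png',cv2.resize(im[90:280,140:360],(660,570),interpolation=cv2.INTER_CUBIC))
im=viewer.get_image('scene')[:,:,::-1];cv2.imwrite('pics/l_s.png',cv2.resize(im[130:305,120:360],(720,525),interpolation=cv2.INTER_CUBIC))
E
```

```text
[-1.95873389  0.88916507  0.21569905]
35.3917 [ 0.2315017  -0.60769518  0.22686839] [-0.22816977  0.68537515 -0.44846368]
```

View pics/l_t.png

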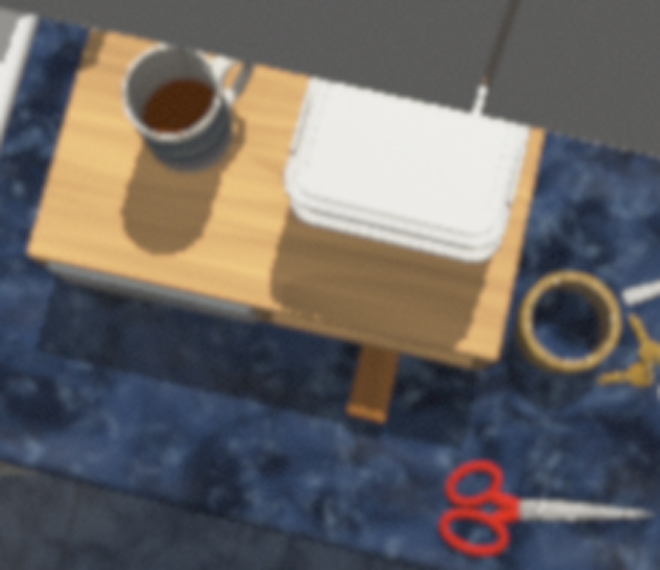

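View pics/l_s.png

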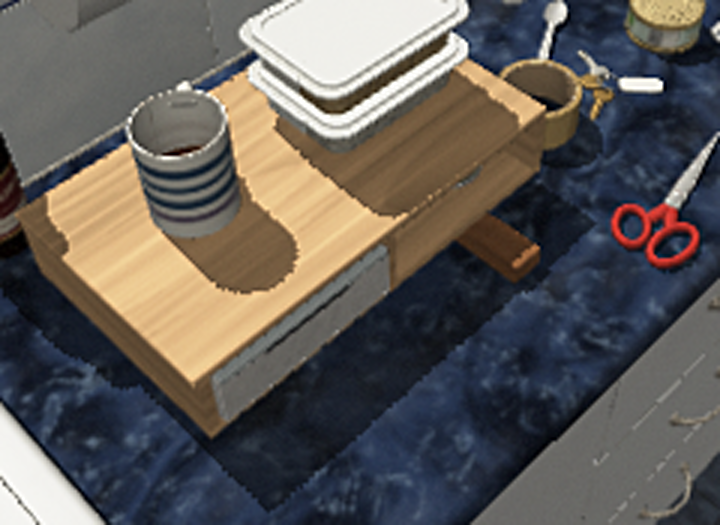

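The drawer is flush at (300,330) in the scene view and stays shut. The wedge's thick end sticks out at (520,262), and the mug, tubs, tape and scissors are undisturbed. Handing in.

```bash
python3 -c "
from bench import manip
manip.hand_in(); print(manip.current_clock())"
```

```text
the job is handed in; nothing more can be done
the job is handed in; nothing more can be done
```

I drove the wedge thin end first under the cubby side until it jammed, then pushed the drawer shut and handed in at about 35 s of the 58 s allowed.

- **Wedge:** I gripped it by its thick end, turned it into line with the unit and pushed it in at about 13 N. Resistance then rose to 47 N where the jam was predicted. The fz reading reached 44 N at the first bite, so I trimmed the height to unload it.
- **Wedge position:** Its end face measured 194 mm in front of the unit's origin, so about 80 mm lies under the edge (79 mm expected).
- **Level:** The two front top corners triangulated to 98 and 105 mm, against 102 mm when level and 91 mm as found. Each is good only to a few millimetres, so the level rests mainly on the jam force and wedge depth. I had no direct reading of the tilt or of the load on the wedge.
- **Drawer:** It came up against its stop where the shut position was expected. In the last pictures, taken after the arm had withdrawn, it was still flush.
- **Surroundings:** By eye, the last pictures show the mug, tubs, tape and scissors where they were. The arm was clear of everything.

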